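# Turn a stripped pedal bore-up over the drip tray

### The arm

A 6-joint arm with a two-finger parallel gripper is mounted at the origin on the work surface. World frame = base frame: x ahead of the robot, y to its left, z up, the work surface at z = 0. Lengths are in m, angles in rad, forces in N, time in s.
With the tool pointing down it reaches from about 0.25 to 0.725 m from the base axis. Payload 4 kg.
Tool frame: the origin (TCP) lies at the very end of the fingers, on their centre line; the grasp point (between the pads) lies 19 mm behind it; z points along the fingers, y is the line along which they close (so a half turn about z gives the same grasp; the last joint's range is limited). The gripper opens to 85 mm and grips with 20 to 120 N. Pads are 22 mm wide; open, the fingers measure 114 mm over their backs; the gripper's body (76 mm by 85 mm) begins 54 mm behind the grasp point. The pads swing forward as they close: fully open they stand 13 mm farther back than shut.
Start: joints at [-1.339, 0.241, 0.005, 1.335, 0, 1.571], TCP at [0.115, -0.487, 0.209] pointing down, gripper open.
Joint ranges: [-2.72, 2.72], [-1.05, 1.87], [-1.09, 1.28], [-1.99, 2.15], [-1.42, 1.44], [-3.14, 3.14]. Speed limits (rad/s): [2.79, 2.79, 3.14, 3.14, 3.14, 3.14].

### API

Orientations are given as a unit quaternion [x, y, z, w].
In Python, from workcell import bot gives the robot as it stands.
- The arm moves only by the tool carry_out, never from a script. Its argument "increments" is one flat list of numbers, 5 for each row, row after row: the finger opening in cm, from 0 to 8.54, then the shift along the tool's x, y, z in cm, then the turn about the tool's z in rad. A call has exactly 5 rows; each row shifts and turns the commanded pose from where the row before left it, along the tool's axes as they then stand; what a row does not reach is not made up. A row lasts 1/8 s, in which the tool goes at most 62.5 mm and 10.7 degrees, less where a joint would pass 70% of its speed; a pose out of reach is approached as far as the arm can. A call with a gripper value outside its range is refused whole. The fingers move at their own pace and stop on an object; the grip force is fixed at half the most. Time passes only in rows, so rows that do not move let the fingers close, or fill a call up. It gives the time, the measured TCP pose, the force, the opening and the grip force at its end, in the units of the state.
- bot.get_obs(): the state, without advancing time (a new reading comes with each control period).
- bot.camera(name): name is "side" or "top"; returns a dict with "pixels" (480x640x3 uint8, blue, green, red), "range_z" (480x640 float32, m along the optical axis (not along the pixel's ray), 0 where there is no reading), "mtx" (3x3 intrinsics, pixels), "eye" and "attitude" of the camera in the world. Camera axes: x right, y down, z forward; pixel columns grow to the right and rows downward; lengths in m; the calibration is good to about 2 mm. A picture is of the moment at which its call begins.
- bot.job_done(): hands the job in; it is judged then, once.
Trained networks look in a picture, given as the dict that the camera call returned (one of the last four; its "shot" number tells which), for a name from the list of things; names that differ only in an ending like _2 or _b are one class to them, and where a whole thing is asked for, a point or a joint stands for the part that bears it (a point fixed in the world has none). Each returns a list of dicts, best first, with "p" (0 to 1); they miss things now and then, are a little off and sometimes report something else, mostly with a low value. They report only what shows in the picture. A call takes as long as a camera call. They do not tell look-alikes from the thing itself.
- bot.find_in(picture, name): "xyz" ([x, y, z] in m, in the coordinates of the camera as it stood for that picture, good to about 4 mm: the middle of the surface that is visible of it).
- bot.regions_of(picture, name): "mask" (480x640 bool, what is visible of it).
- bot.place_of(picture, name): "xyz" ([x, y, z] in m, in the coordinates of the camera as it stood for that picture, good to about 4 mm: a listed point, or the origin of a listed thing).
The state is a dict: "clock": time; "joint_pos": joint angles; "joint_vel": joint speeds; "tau": joint torques, N m; "eef_pos": TCP position; "tool_rot": TCP orientation; "ft_force": force on the tool from outside, world axes, zero at the start; "ft_torque": the same for the moment, N m; "grip_width": finger opening in m; "grasp_force": force on a finger pad.
Only numpy, scipy, OpenCV 4.12 (cv2) and the standard library are available. Lean on these libraries where they do the work, as an engineer would, in place of code of your own. Each camera call takes 0.05 s, during which the arm holds its last target. There are 200 camera calls.

### The job

The flat pedal without an axle is to be packed with grease. Find which end of its barrel has the open axle bore (the other end is closed; the barrel is thicker on the bore side, which the fingers can feel), turn the pedal up on end so that the bore points straight up, and hold it still like that in the air over the drip tray, clear above its rim. Finish while holding it there, leaving the other things on the bench where they lie.

Things in the scene. Friction and masses are not known exactly. Their poses are not given: they have to be found in the camera images.
- pedal: aluminium platform pedal without axle, 0.2 kg, lying flat any way round. Origin at its centre, 14 mm above the bench at the start; x runs along the barrel TOWARDS THE OPEN BORE, z is normal to the flat faces. Frame 100 mm (x) by 110 mm (y) by 22 mm; 3 mm pins on both faces near the two ends (28 mm in all). End bars 9 mm thick, front and rear rails 8 mm. Barrel along x through the middle
- bore_mouth (a point): centre of the mouth of the pedal's blind bore (14 mm wide, 36 mm deep), at (50, 0, 0) mm in the pedal's frame; axes as the pedal's
- closed_end (a point): centre of the pedal's plain closed end face, at (-50, 0, 0) mm in the pedal's frame; axes as the pedal's
- thick_barrel (a point): middle of the thick, bore-side part of the barrel, at (24, 0, 0) mm in the pedal's frame, axes as the pedal's. This part is 24 mm wide (y), 24 mm high, flat-sided, from x = 8 to 50 mm. Windows run right through the pedal on both sides of the barrel, out to |y| = 47 mm, from x = -41 to 41 mm: fingers opened 40 to 55 mm go down through them to pinch the barrel
- slim_barrel (a point): middle of the slim, closed-side part of the barrel, at (-20, 0, 0) mm in the pedal's frame, axes as the pedal's. This part is 17 mm wide (y), 18 mm high, flat-sided, from x = -41 to 8 mm, with the same windows beside it
- tray: fixed steel drip tray, 200 mm (x) by 230 mm (y), rim 20 mm high, wall 4 mm, empty; origin on the bench under its centre, its turn about the vertical is its yaw
- spare_pedal: the other pedal of the pair, left alone: same 100 x 110 x 28 mm body, but its steel axle is fitted and sticks 38 mm out of its +x end; origin at the centre of the body
- spindle: bare steel pedal axle, 90 mm long, 17 mm across its flats, lying loose; origin at its middle
- wrench: 200 mm steel wrench lying flat; origin at the middle of its underside, its x axis runs along it
- grease_tub: white tub of grease with a black lid, 84 mm across, 85 mm tall; origin under its centre
- bb_tool: stepped steel bottom-bracket socket standing upright, 44 mm across at the foot, 118 mm tall; origin under its centre
- chainring: steel chainring lying flat, 139 mm across, 6 mm thick, with five spokes; origin under its centre
Not all that is in view belongs to the job. Leave any pink look-alike of the pedal alone.

How it is judged:
At the end, for the whole second after the job is handed in: The pedal is held in the fingers and still (under 30 mm/s and 0.2 rad/s), its bore axis within 0.2 rad of straight up with the bore on top, the bore's mouth over the inside of the drip tray, its lower end higher than the tray's rim (20 mm above the bench) and not touching the tray (angle between pedal's own x axis and vertical below 0.2 rad and x of bore_mouth in the frame of tray between -0.096 and 0.096 m and y of bore_mouth in the frame of tray between -0.111 and 0.111 m and height (world z) of closed_end above 0.02 m and contact force between pedal and the fingers above 1 N and contact force between pedal and tray below 0.1 N and linear speed of pedal below 0.03 m/s and angular speed of pedal below 0.2 rad/s); the arm keeps its last pose, push and grip.
It fails at once if a thing that is to be left alone was shifted by more than 40 mm (distance of any of spare_pedal, spindle, wrench, grease_tub, bb_tool, chainring from where it was at the start of the episode above 0.04 m).
It also fails if it takes over 54 s, if anything falls off the work surface, if the arm or the gripper's body presses on something with over 40 N, if the wrist force passes 120 N, or if a joint passes its speed limit or range.

## Working session

There is one attempt and no reset: what is moved stays moved. The work goes in short steps, Python scripts to look and compute and a tool call to move; the robot and the scene stay as the last step left them, time stands still between calls to the robot, and variables do not carry over. Pictures are saved under pics/ and viewed, at most 10 in all, crops included, and the job is handed in when it is done.

Besides the shell and the picture viewer there is one more tool, called by a JSON object that holds its "method" and its "body". carry_out: Moves the arm, as the interface text tells. Its arguments: {"type":"object","properties":{"increments":{"type":"array","items":{"type":"number"}}},"required":["increments"]}

```bash
mkdir -p pics; ls; cat > h.py <<'E'
from workcell import bot
import numpy as np, cv2
from scipy.spatial.transform import Rotation as R
def Rc(c):
    a=np.array(c["attitude"]); return R.from_quat(a).as_matrix() if a.size==4 else a
def W(c,p): return Rc(c)@np.array(p)+np.array(c["eye"])
def pix(c,w):
    q=c["mtx"]@(Rc(c).T@(np.array(w)-c["eye"])); return (q[:2]/q[2]).round(0)
E
python3 - <<'E'
from h import *
for n in ["top","side"]:
    c=bot.camera(n); cv2.imwrite(f"pics/{n}0.png",c["pixels"]); print(n,c["eye"],c["attitude"],c["mtx"].tolist())
    for t in ["pedal","bore_mouth","closed_end","thick_barrel","slim_barrel","tray","spare_pedal","spindle","wrench","grease_tub","bb_tool","chainring"]:
        for d in bot.place_of(c,t)[:3]:
            w=W(c,d["xyz"]); print(t,round(d["p"],2),w.round(3),pix(c,w))
print(bot.get_obs())
E
```

```text
pics
top [0.33545879 0.06035721 1.0722628 ] [-0.70139561  0.70764345 -0.07091695  0.0474946 ] [[498.2653079592099, 0.0, 326.99127391946564], [0.0, 498.2653079592099, 235.26449352142947], [0.0, 0.0, 1.0]]
pedal 0.77 [ 0.295 -0.34   0.011] [500. 337.]
pedal 0.62 [ 0.516 -0.183  0.013] [422. 234.]
pedal 0.61 [ 0.322 -0.158  0.015] [415. 325.]
bore_mouth 0.98 [ 0.296 -0.392  0.011] [525. 336.]
bore_mouth 0.87 [ 0.441 -0.35   0.014] [501. 268.]
bore_mouth 0.8 [ 0.491 -0.224  0.015] [442. 245.]
closed_end 0.94 [ 0.346 -0.198  0.01 ] [433. 313.]
closed_end 0.92 [ 0.3   -0.286  0.01 ] [475. 335.]
closed_end 0.85 [ 0.533 -0.378  0.014] [511. 226.]
thick_barrel 0.98 [ 0.502 -0.202  0.013] [431. 241.]
thick_barrel 0.79 [ 0.314 -0.127  0.016] [400. 329.]
thick_barrel 0.77 [ 0.293 -0.367  0.015] [514. 338.]
slim_barrel 0.62 [ 0.296 -0.321  0.014] [492. 336.]
slim_barrel 0.61 [ 0.327 -0.174  0.012] [422. 322.]
slim_barrel 0.59 [ 0.524 -0.162  0.013] [413. 230.]
tray 0.59 [0.495 0.188 0.   ] [251. 246.]
spare_pedal 0.85 [ 0.742 -0.143  0.015] [400. 135.]
spindle 0.63 [0.368 0.02  0.008] [329. 304.]
[... 1613 characters left out ...]
.]
{'clock': 1.3, 'joint_pos': array([-1.33900179e+00,  2.40597775e-01,  5.00402149e-03,  1.33518507e+00,
        2.54939057e-05,  1.57076273e+00]), 'joint_vel': array([ 0.00112767,  0.00041521, -0.00093189, -0.00103423,  0.00085466,
        0.00096898]), 'tau': array([-1.71641153e-03, -3.72215939e+01,  2.52688444e+01,  1.36740306e-03,
       -2.54818942e-04,  4.36612964e-06]), 'eef_pos': array([ 0.11487212, -0.48663363,  0.20890911]), 'tool_rot': array([9.93289483e-01, 1.15654669e-01, 1.36734395e-05, 7.21998392e-06]), 'ft_force': array([ 0.15622422, -0.65157571,  0.2702151 ]), 'ft_torque': array([-0.00668106, -0.01211676,  0.01599777]), 'grasp_force': 0.0, 'grip_width': 0.08552863730492513}
```

```bash
python3 - <<'E'
import cv2
i=cv2.imread("pics/top0.png")[200:370,360:560]; cv2.imwrite("pics/crop.png",cv2.resize(i,(700,595),interpolation=cv2.INTER_CUBIC))
E
```

```text
(no output)
```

View pics/top0.png

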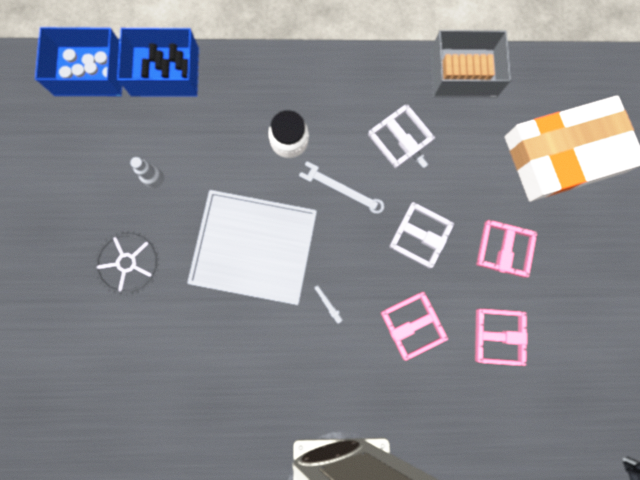

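View pics/crop.png

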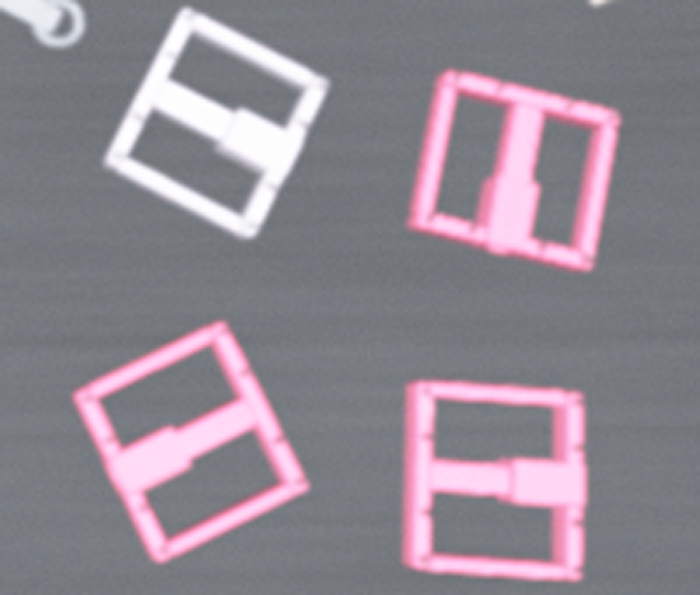

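View pics/side0.png

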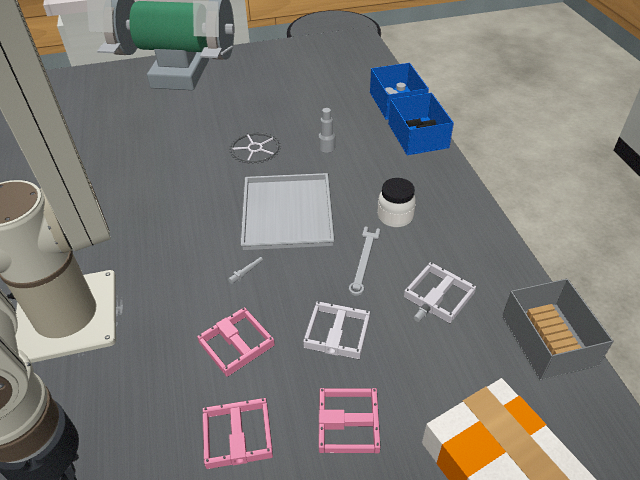

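Candidates, by top-view pixels: white at (422,235), pinks at (507,249), (414,325) and (501,337), and a white one with an axle at (400,136). The axle-less white one at (422,235) is the pedal. The crop shows its thick barrel half towards (442,245), about (0.491, -0.224) in the world, so the bore is at that end.

The moves have no tilt command. I'll test what the arm does at its reach limit, in free air.

{"method": "carry_out", "body": {"increments": [8.5,0,5,0,0,8.5,0,5,0,0,8.5,0,5,0,0,8.5,0,5,0,0,8.5,0,5,0,0]}}

```text
clock: 1.92
eef_pos: [0.1723, -0.7301, 0.2091]
tool_rot: [0.993, 0.116, 0.0, 0.001]
ft_force: [0.7, -1.9, 0.9]
grip_width: 0.0848
grasp_force: 0.0
```

```bash
python3 - <<'E'
from h import *
o=bot.get_obs(); print(o["clock"],o["joint_pos"].round(3),o["eef_pos"].round(3)); print(R.from_quat(o["tool_rot"]).as_matrix().round(3))
E
```

```text
1.925 [-1.339  0.827  0.965  1.708 -0.     1.571] [ 0.172 -0.73   0.209]
[[ 0.973  0.23   0.   ]
 [ 0.23  -0.973 -0.001]
 [-0.     0.001 -1.   ]]
```

{"method": "carry_out", "body": {"increments": [8.5,0,5,0,0,8.5,0,5,0,0,8.5,0,5,0,0,8.5,0,0,0,0,8.5,0,0,0,0]}}

```text
clock: 2.55
eef_pos: [0.1902, -0.806, 0.1812]
tool_rot: [0.993, 0.116, 0.004, 0.037]
ft_force: [0.3, 0.1, 0.3]
grip_width: 0.0846
grasp_force: 0.0
```

```bash
python3 - <<'E'
from h import *
o=bot.get_obs(); print(o["clock"],o["joint_pos"].round(3),o["eef_pos"].round(3)); print(R.from_quat(o["tool_rot"]).as_matrix().round(3))
E
```

```text
2.55 [-1.339  1.018  1.275  1.754 -0.     1.571] [ 0.19  -0.806  0.181]
[[ 0.973  0.229  0.017]
 [ 0.23  -0.971 -0.073]
 [-0.     0.075 -0.997]]
```

Beyond its reach the arm does tilt the tool. I'll push further.

{"method": "carry_out", "body": {"increments": [8.5,0,5,0,0,8.5,0,5,0,0,8.5,0,5,0,0,8.5,0,5,0,0,8.5,0,0,0,0]}}

```text
clock: 3.18
eef_pos: [0.2079, -0.8805, 0.1539]
tool_rot: [0.987, 0.115, 0.013, 0.109]
ft_force: [-1.5, 0.0, 0.4]
grip_width: 0.085
grasp_force: 0.0
```

```bash
cat > s.py <<'E'
from h import *
o=bot.get_obs(); M=R.from_quat(o["tool_rot"]).as_matrix()
print(o["clock"],o["joint_pos"].round(3),o["eef_pos"].round(4),o["grip_width"],o["grasp_force"],o["ft_force"].round(1)); print(M.round(3))
E
python3 s.py
```

```text
3.175 [-1.339  1.062  1.275  1.564 -0.     1.571] [ 0.2079 -0.8805  0.1539] 0.08497761014277166 0.0 [-1.5  0.   0.4]
[[ 0.973  0.224  0.05 ]
 [ 0.23  -0.95  -0.211]
 [-0.     0.217 -0.976]]
```

{"method": "carry_out", "body": {"increments": [8.5,0,-5,0,0,8.5,0,-5,0,0,8.5,0,-5,0,0,8.5,0,-5,0,0,8.5,0,0,0,0]}}

```text
clock: 3.8
eef_pos: [0.1683, -0.7131, 0.1137]
tool_rot: [0.988, 0.115, 0.012, 0.101]
ft_force: [-0.1, -0.6, -0.7]
grip_width: 0.0851
grasp_force: 0.0
```

```bash
python3 s.py
```

```text
3.8 [-1.339  0.587  0.257  1.037  0.     1.571] [ 0.1683 -0.7131  0.1137] 0.08508419641976776 0.0 [-0.1 -0.6 -0.7]
[[ 0.973  0.225  0.047]
 [ 0.23  -0.953 -0.197]
 [ 0.     0.203 -0.979]]
```

Tilt sticks: 0.2 rad is still there after backing off. So I can ratchet the tool over at the reach limit. I'll fit the planar arm model to plan it.

```bash
cat > kin.py <<'E'
import numpy as np
Q=np.array([[.2406,.0050,1.3352],[.827,.965,1.708],[1.018,1.275,1.754],[1.062,1.275,1.564],[.587,.257,1.037]])
P=np.array([[.11487,-.48663,.20891],[.1723,-.7301,.2091],[.1902,-.806,.1812],[.2079,-.8805,.1539],[.1683,-.7131,.1137]])
def rows(q):
    a=q[0];b=q[0]-q[1];p=b+q[2]
    s,c=np.sin,np.cos
    return np.array([[1,0,s(a),c(a),s(b),c(b),c(p),s(p)],[0,1,c(a),-s(a),c(b),-s(b),-s(p),c(p)]])
A=np.vstack([rows(q) for q in Q]); y=np.array([[np.hypot(p[0],p[1]),p[2]] for p in P]).ravel()
if 0: pass
x,res,rk,sv=np.linalg.lstsq(A,y,rcond=1e-4)
if __name__=="__main__":
    print(x.round(3),rk,sv.round(4)); print((A@x-y).round(4)); print([ (q[0]-q[1]+q[2]).round(3) for q in Q])
E
python3 kin.py
```

```text
[ 0.006  0.235  0.494 -0.002  0.009  0.39   0.424 -0.003] 8 [4.3854 4.3854 0.8282 0.8282 0.284  0.284  0.0435 0.0435]
[ 0.0001 -0.      0.      0.0003 -0.0001 -0.0004  0.0001  0.0002 -0.0001
 -0.    ]
[np.float64(1.571), np.float64(1.57), np.float64(1.497), np.float64(1.351), np.float64(1.367)]
```

```bash
cat > go.py <<'E'
from h import *
def to(pos):
    o=bot.get_obs(); M=R.from_quat(o["tool_rot"]).as_matrix()
    return (M.T@(np.array(pos)-o["eef_pos"])*100).round(2), M, o
E
python3 - <<'E'
from go import *
c=bot.camera("top"); K=c["mtx"]
for d in bot.regions_of(c,"pedal"):
    m=d["mask"]; v,u=np.nonzero(m); bgr=c["pixels"][m].mean(0)
    if abs(u.mean()-422)>12 or abs(v.mean()-235)>12: continue
    # ray to plane z=.024
    rays=(Rc(c)@np.linalg.inv(K)@np.stack([u,v,np.ones_like(u)]).astype(float)).T
    P=c["eye"]+rays*((.024-c["eye"][2])/rays[:,2])[:,None]
    print(d["p"],bgr.round(),cv2.minAreaRect((P[:,:2]*1000).astype(np.float32)),P.mean(0).round(4))
t,M,o=to([.505,-.198,.2]); print(t)
az=np.radians(-118.4); b=np.array([np.cos(az),np.sin(az),0])
z=M[:,2]; y=np.cross(z,b); y/=np.linalg.norm(y)
for s in(1,-1):
    x=np.cross(s*y,z); print(s, np.arctan2(x@M[:,1],x@M[:,0]), x@b)
E
```

```text
0.95 [238. 233. 235.] ((511.5240173339844, -176.55276489257812), (102.27691650390625, 114.21114349365234), 61.3840446472168) [ 0.5108 -0.1766  0.024 ]
[ 44.6  -40.57 -17.33]
1 2.3104530833176757 0.986577823661163
-1 -0.8311395702721174 -0.986577823661163
```

{"method": "carry_out", "body": {"increments": [5.2,3.5,-2.6,-3.5,0,5.2,4.1,-3.8,-1.5,0,5.2,4.1,-3.8,-1.5,0,5.2,4.1,-3.8,-1.5,0,5.2,4.1,-3.8,-1.5,0]}}

```text
clock: 4.53
eef_pos: [0.3228, -0.4895, 0.1753]
tool_rot: [0.987, 0.115, 0.014, 0.111]
ft_force: [1.3, 0.3, 0.4]
grip_width: 0.0517
grasp_force: 0.0
```

{"method": "carry_out", "body": {"increments": [5.2,4.1,-3.8,-1.5,0,5.2,4.1,-3.8,-1.5,0,5.2,4.1,-3.8,-1.5,0,5.2,4.1,-3.8,-1.5,0,5.2,4.1,-3.8,-1.5,0]}}

```text
clock: 5.15
eef_pos: [0.4772, -0.2441, 0.2073]
tool_rot: [0.987, 0.115, 0.016, 0.11]
ft_force: [1.5, -0.5, -0.3]
grip_width: 0.0518
grasp_force: 0.0
```

{"method": "carry_out", "body": {"increments": [5.2,0,0,0,-0.17,5.2,0,0,0,-0.17,5.2,0,0,0,-0.17,5.2,0,0,0,-0.17,5.2,0,0,0,-0.15]}}

```text
clock: 5.78
eef_pos: [0.4763, -0.2457, 0.2068]
tool_rot: [0.856, 0.505, -0.03, 0.107]
ft_force: [-1.2, 0.4, 0.1]
grip_width: 0.0519
grasp_force: 0.0
```

```bash
python3 s.py; python3 - <<'E'
from go import *
t,M,o=to([.5034,-.196,.07]); print(t); print(to([.5034,-.196,.009])[0])
az=np.radians(-118.5); b=np.array([np.cos(az),np.sin(az),0])
print(M.T@b)
E
```

```text
5.775 [-0.367  0.201 -0.074  1.164 -0.18   1.696] [ 0.4763 -0.2457  0.2068] 0.05191256432519917 0.0 [-1.2  0.4  0.1]
[[ 0.488  0.871  0.056]
 [ 0.858 -0.467 -0.213]
 [-0.16   0.152 -0.975]]
[ 7.77 -2.04 12.44]
[ 8.75 -2.97 18.39]
[-0.98698011 -0.00541992  0.160751  ]
```

{"method": "carry_out", "body": {"increments": [5.2,2.6,-0.7,4.1,0,5.2,2.6,-0.7,4.1,0,5.2,2.6,-0.6,4.2,0,5.2,0,0,0,0,5.2,0,0,0,0]}}

```text
clock: 6.4
eef_pos: [0.503, -0.1955, 0.0697]
tool_rot: [0.857, 0.503, -0.031, 0.106]
ft_force: [-0.5, -0.4, 0.1]
grip_width: 0.0517
grasp_force: 0.0
```

```bash
python3 - <<'E'
from go import *
print(to([.5034,-.196,.009])[0], bot.get_obs()["eef_pos"])
c=bot.camera("side"); u,v=pix(c,[.5,-.19,.03]).astype(int); print(u,v)
cv2.imwrite("pics/a.png",cv2.resize(c["pixels"][v-90:v+60,u-100:u+100],None,fx=3.5,fy=3.5))
E
```

```text
[ 0.95 -0.86  5.94] [ 0.50296247 -0.19552413  0.06972674]
330 330
```

View pics/a.png

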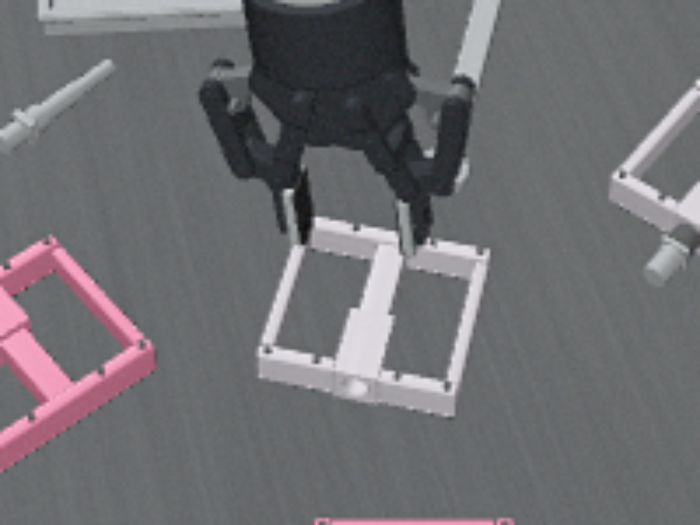

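The bore hole shows in the near end of the barrel at crop pixel (357,385), with the fingers straddling the barrel above it. Going down.

{"method": "carry_out", "body": {"increments": [5.2,0.3,-0.3,2,0,5.2,0.3,-0.3,2,0,5.2,0.3,-0.3,1.9,0,5.2,0,0,0,0,5.2,0,0,0,0]}}

```text
clock: 7.08
eef_pos: [0.5012, -0.1958, 0.009]
tool_rot: [0.857, 0.503, -0.031, 0.106]
ft_force: [-0.5, 0.4, 0.6]
grip_width: 0.0521
grasp_force: 0.0
```

{"method": "carry_out", "body": {"increments": [1.5,0,0,0,0,1.5,0,0,0,0,1.5,0,0,0,0,1.5,0,0,0,0,1.5,0,0,0,0]}}

```text
clock: 7.7
eef_pos: [0.4994, -0.1949, 0.0068]
tool_rot: [0.857, 0.503, -0.032, 0.104]
ft_force: [0.8, 0.2, -0.3]
grip_width: 0.0148
grasp_force: 0.0
```

```bash
python3 - <<'E'
from go import *
c=bot.camera("side"); u,v=330,330
cv2.imwrite("pics/b.png",cv2.resize(c["pixels"][v-90:v+60,u-100:u+100],None,fx=3.5,fy=3.5))
for n in ["pedal","bore_mouth","closed_end","thick_barrel","slim_barrel"]:
    for d in bot.place_of(c,n):
        w=W(c,d["xyz"])
        if abs(w[0]-.51)<.08 and abs(w[1]+.18)<.09: print(n,d["p"],w.round(3))
E
python3 s.py
```

```text
pedal 0.56 [ 0.516 -0.179  0.014]
bore_mouth 0.96 [ 0.493 -0.222  0.014]
closed_end 0.26 [ 0.519 -0.18   0.013]
thick_barrel 0.71 [ 0.502 -0.202  0.013]
slim_barrel 0.89 [ 0.527 -0.165  0.019]
8.0 [-0.255  0.42  -0.345  0.702 -0.193  1.814] [ 0.4994 -0.1949  0.0068] 0.014850365838833346 0.0 [-0.4 -0.2 -0.8]
[[ 0.491  0.87   0.05 ]
 [ 0.856 -0.472 -0.211]
 [-0.16   0.146 -0.976]]
```

View pics/b.png

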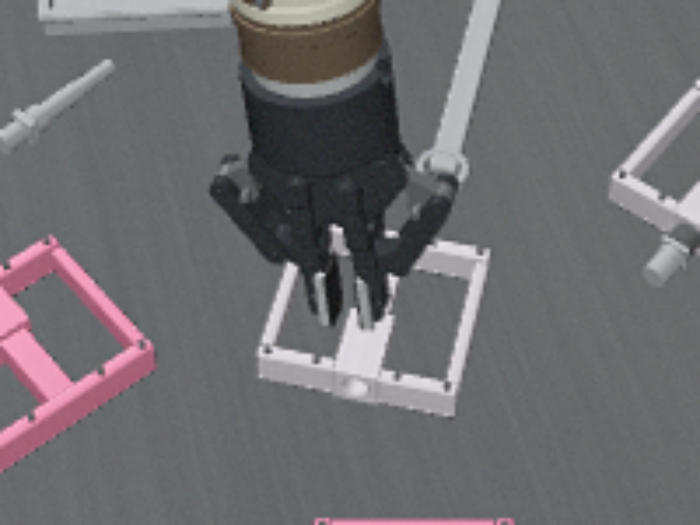

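```bash
python3 - <<'E'
from go import *
c=bot.camera("side"); t,M,o=to([0,0,0])
f=lambda w:((pix(c,w)-[230,240])*3.5)
print("tcp",f(o["eef_pos"]))
for s in(1,-1): print(s,f(o["eef_pos"]+s*.0075*M[:,1]))
b=np.array([np.cos(np.radians(-118.5)),np.sin(np.radians(-118.5)),0]); C=np.array([.513,-.1785,.014])
for x in(50,20,8,-41): print(x,f(C+b*x/1e3+[0,0,.012]))
# depth points around right finger tip
for (a,bb) in [(370,322),(328,322),(360,350),(375,300)]:
    u,v=int(230+a/3.5),int(240+bb/3.5); z=c["range_z"][v,u]; print(a,bb,W(c,np.linalg.inv(c["mtx"])@[u,v,1]*z).round(4))
E
```

```text
tcp [353.5 346.5]
1 [364. 350.]
-1 [339.5 346.5]
50 [346.5 374.5]
20 [360.5 329. ]
8 [364. 308.]
-41 [385. 238.]
370 322 [ 0.5059 -0.2025  0.0387]
328 322 [ 0.4855 -0.1917  0.0315]
360 350 [ 0.4978 -0.211   0.0278]
375 300 [ 0.5108 -0.1988  0.0541]
```

```bash
cat > cloud.py <<'E'
from go import *
def cloud(c):
    v,u=np.mgrid[0:480,0:640]; z=c["range_z"].ravel(); k=z>0
    p=np.linalg.inv(c["mtx"])@np.stack([u.ravel(),v.ravel(),np.ones(u.size)])*z
    return (Rc(c)@p[:,k]).T+c["eye"], c["pixels"].reshape(-1,3)[k]
E
python3 - <<'E'
from cloud import *
c=bot.camera("side"); P,col=cloud(c); t,M,o=to([0,0,0]); L=(P-o["eef_pos"])@M*1000
k=(abs(L[:,0])<25)&(abs(L[:,1])<30)&(L[:,2]>-60)&(P[:,2]>.004)
for i in np.nonzero(k)[0][::6]: print(L[i].round(0),P[i].round(3),col[i])
E
```

```text
[  5.  -8. -59.] [ 0.492 -0.174  0.063] [62 59 57]
[  4.  -6. -56.] [ 0.494 -0.177  0.06 ] [20 19 15]
[ -5. -11. -58.] [ 0.485 -0.182  0.063] [232 233 229]
[ -6. -19. -55.] [ 0.477 -0.179  0.059] [39 36 35]
[ -4.  -6. -56.] [ 0.49  -0.184  0.061] [27 29 32]
[ -6. -19. -53.] [ 0.477 -0.18   0.056] [42 41 38]
[ -6.  -7. -54.] [ 0.488 -0.185  0.06 ] [12 15 19]
[ -9.  11. -59.] [ 0.502 -0.195  0.068] [199 199 195]
[  3.  23. -50.] [ 0.518 -0.192  0.058] [78 75 73]
[ -8.  -9. -53.] [ 0.485 -0.186  0.059] [96 96 91]
[ -9.   9. -57.] [ 0.5   -0.195  0.065] [56 57 54]
[ -6.  20. -55.] [ 0.511 -0.197  0.065] [48 45 46]
[ -6. -16. -48.] [ 0.481 -0.182  0.052] [59 57 57]
[  2.  -7. -42.] [ 0.492 -0.181  0.046] [30 22 25]
[ -9.  15. -55.] [ 0.505 -0.198  0.064] [129 128 123]
[  3.  22. -45.] [ 0.518 -0.193  0.054] [57 53 54]
[ -7.  -8. -47.] [ 0.487 -0.187  0.053] [25 27 27]
[ -9.  11. -52.] [ 0.502 -0.196  0.06 ] [133 132 128]
[ -6.  21. -51.] [ 0.513 -0.199  0.06 ] [46 44 45]
[-12. -12. -49.] [ 0.481 -0.189  0.055] [108 105 101]
[  9.  -8. -30.] [ 0.495 -0.177  0.034] [30 34 30]
[ -5.  15. -46
[... 2582 characters left out ...]
]
[-18.   5. -14.] [ 0.494 -0.21   0.024] [222 216 220]
[-19.  17. -17.] [ 0.504 -0.216  0.029] [221 215 219]
[-20.  -6. -12.] [ 0.483 -0.207  0.021] [185 181 182]
[-21.   8. -14.] [ 0.495 -0.213  0.025] [222 216 219]
[-20.  19. -15.] [ 0.506 -0.218  0.028] [221 215 218]
[-23.   2. -13.] [ 0.49  -0.213  0.024] [220 213 218]
[-20.  13. -12.] [ 0.5   -0.216  0.023] [218 213 216]
[-7. 20.  0.] [ 0.514 -0.21   0.011] [107 105 107]
[-21.  21. -12.] [ 0.507 -0.221  0.025] [201 195 197]
[-24.  19.  -9.] [ 0.504 -0.222  0.022] [222 214 219]
[-18.   5.   4.] [ 0.495 -0.214  0.006] [197 192 196]
[-22.   6.   6.] [ 0.494 -0.218  0.006] [222 215 219]
[-25.  11.   5.] [ 0.497 -0.222  0.008] [223 217 220]
```

Measured in the picture, the fingertips are about 25 mm further back than the TCP reading, and the barrel centre is about 9 mm towards tool +y. The fingers closed above the barrel. I'll re-open, shift and go deeper in small steps, watching the force.

{"method": "carry_out", "body": {"increments": [4.8,0,0,-0.5,0,4.8,0,0.8,0,0,4.8,0,0,0,0,4.8,0,0,0.7,0,4.8,0,0,0.7,0]}}

```text
clock: 8.72
eef_pos: [0.5065, -0.2006, -0.0015]
tool_rot: [0.857, 0.503, -0.032, 0.104]
ft_force: [1.0, 1.1, -0.8]
grip_width: 0.048
grasp_force: 0.0
```

```bash
python3 s.py; python3 - <<'E'
from cloud import *
c=bot.camera("side"); cv2.imwrite("pics/c.png",cv2.resize(c["pixels"][240:390,230:430],None,fx=3.5,fy=3.5))
E
```

```text
8.725 [-0.263  0.445 -0.331  0.691 -0.192  1.807] [ 0.5065 -0.2006 -0.0015] 0.04798871592499158 0.0 [ 1.   1.1 -0.8]
[[ 0.491  0.87   0.049]
 [ 0.856 -0.472 -0.211]
 [-0.16   0.146 -0.976]]
```

View pics/c.png

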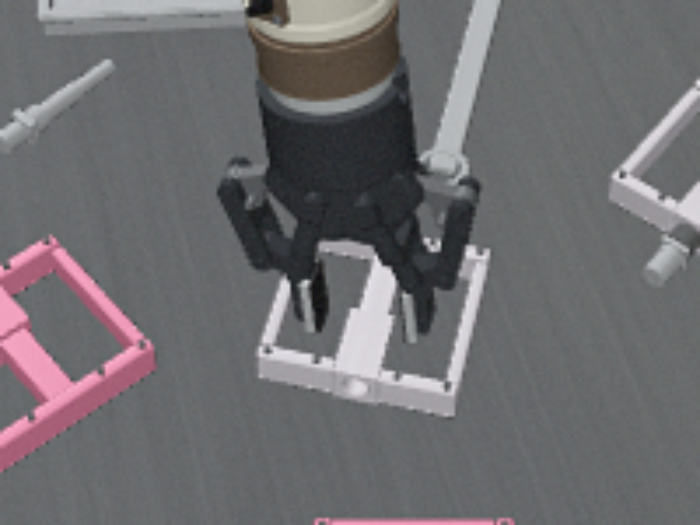

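The fingers now straddle the barrel, with tips at (315,330) and (410,340) and the barrel centre near (365,335). No bench contact yet, so I'll go deeper.

{"method": "carry_out", "body": {"increments": [4.8,0,0,0.4,0,4.8,0,0,0.4,0,4.8,0,0,0.2,0,4.8,0,0,0,0,4.8,0,0,0,0]}}

```text
clock: 9.4
eef_pos: [0.5075, -0.2027, -0.0104]
tool_rot: [0.857, 0.503, -0.032, 0.104]
ft_force: [-0.5, 0.3, -1.0]
grip_width: 0.0481
grasp_force: 0.0
```

```bash
python3 - <<'E'
from cloud import *
c=bot.camera("side"); P,col=cloud(c); t,M,o=to([0,0,0]); L=(P-o["eef_pos"])@M*1000
k=(abs(L[:,0])<14)&(abs(abs(L[:,1])-28)<13)&(L[:,2]>-60)&(P[:,2]>.012)&((col.max(1)<85)|((col.min(1)>120)&(col.max(1)<170)))
for s in(-1,1):
    q=k&(L[:,1]*s>0); i=np.nonzero(q)[0]; i=i[np.argsort(P[i,2])][:4]; print(L[i].round(0).tolist(),P[i].round(3).tolist())
print(o["eef_pos"],o["ft_force"])
E
```

```text
[[-6.0, -25.0, -26.0], [-4.0, -24.0, -26.0], [1.0, -23.0, -27.0], [6.0, -22.0, -28.0]] [[0.482, -0.191, 0.012], [0.484, -0.189, 0.012], [0.487, -0.186, 0.013], [0.49, -0.182, 0.013]]
[[-5.0, 28.0, -27.0], [-8.0, 29.0, -28.0], [-8.0, 27.0, -30.0], [-8.0, 25.0, -30.0]] [[0.528, -0.214, 0.021], [0.527, -0.217, 0.022], [0.526, -0.216, 0.024], [0.524, -0.215, 0.024]]
[ 0.50753657 -0.20270064 -0.01033023] [ 0.20133231 -0.46060583  0.03075542]
```

{"method": "carry_out", "body": {"increments": [4.8,0,0,0.3,0,1.0,0,0,0,0,1.0,0,0,0,0,1.0,0,0,0,0,1.0,0,0,0,0]}}

```text
clock: 10.07
eef_pos: [0.5073, -0.2032, -0.0128]
tool_rot: [0.857, 0.503, -0.032, 0.104]
ft_force: [-3.1, 1.7, 5.7]
grip_width: 0.0236
grasp_force: 58.2
```

Gripped at 23.6 mm with 58 N. That's the thick part, so the bore side is confirmed. Lifting.

{"method": "carry_out", "body": {"increments": [1,-0.5,0.45,-3,0,1,-0.8,0.7,-5,0,1,-1,0.9,-5.9,0,1,-1,0.9,-5.9,0,1,-1,0.9,-5.9,0]}}

```text
clock: 10.7
eef_pos: [0.5063, -0.2038, 0.2515]
tool_rot: [0.857, 0.503, -0.032, 0.104]
ft_force: [1.3, -0.7, -1.8]
grip_width: 0.0233
grasp_force: 58.3
```

```bash
python3 s.py; cat > plan.py <<'E'
# table of tool-frame increments: straight world move dp over n rows with turn psi per row
import sys; from go import *
def plan(dp,n,psi):
    M=R.from_quat(bot.get_obs()["tool_rot"]).as_matrix(); dp=np.array(dp)/n*100
    for i in range(n):
        print((M.T@dp).round(1).tolist()+[psi]); M=M@R.from_rotvec([0,0,psi]).as_matrix()
E
python3 - <<'E'
from plan import *
p=bot.get_obs()["eef_pos"]; plan(np.array([.53,.2,.36])-p,10,-.17)
E
```

```text
10.7 [-0.269  0.225  0.073  1.314 -0.191  1.801] [ 0.5063 -0.2038  0.2515] 0.023287083431994673 58.28883733833209 [ 1.3 -0.7 -1.8]
[[ 0.491  0.87   0.049]
 [ 0.856 -0.472 -0.211]
 [-0.16   0.145 -0.976]]
[3.4, -1.5, -1.9, -0.17]
[3.6, -0.9, -1.9, -0.17]
[3.7, -0.3, -1.9, -0.17]
[3.7, 0.3, -1.9, -0.17]
[3.6, 0.9, -1.9, -0.17]
[3.4, 1.5, -1.9, -0.17]
[3.1, 2.1, -1.9, -0.17]
[2.7, 2.6, -1.9, -0.17]
[2.2, 3.0, -1.9, -0.17]
[1.7, 3.3, -1.9, -0.17]
```

{"method": "carry_out", "body": {"increments": [1,3.4,-1.5,-1.9,-0.17,1,3.6,-0.9,-1.9,-0.17,1,3.7,-0.3,-1.9,-0.17,1,3.7,0.3,-1.9,-0.17,1,3.6,0.9,-1.9,-0.17]}}

```text
clock: 11.32
eef_pos: [0.5188, -0.0019, 0.3043]
tool_rot: [0.571, 0.814, -0.073, 0.081]
ft_force: [0.0, -0.3, -2.2]
grip_width: 0.0236
grasp_force: 58.4
```

{"method": "carry_out", "body": {"increments": [1,3.4,1.5,-1.9,-0.17,1,3.1,2.1,-1.9,-0.17,1,2.7,2.6,-1.9,-0.17,1,2.2,3.0,-1.9,-0.17,1,1.7,3.3,-1.9,-0.17]}}

```text
clock: 11.95
eef_pos: [0.5303, 0.1999, 0.3585]
tool_rot: [0.185, 0.977, -0.1, 0.044]
ft_force: [0.6, 0.2, -2.4]
grip_width: 0.0231
grasp_force: 58.4
```

```bash
python3 s.py; python3 - <<'E'
from go import *
o=bot.get_obs(); M=R.from_quat(o["tool_rot"]).as_matrix(); bt=np.array([-.987,-.005,.16])
q1=np.arctan2(o["eef_pos"][1],o["eef_pos"][0])
for psi in np.arange(-1,.11,.1):
    b=M@R.from_rotvec([0,0,psi]).as_matrix()@bt; print(round(psi,2),b.round(3),"az-phi",round(np.arctan2(b[1],b[0])-q1,3))
c=bot.camera("side"); u,v=pix(c,o["eef_pos"]).astype(int); print(u,v)
cv2.imwrite("pics/d.png",cv2.resize(c["pixels"][max(v-100,0):v+100,max(u-120,0):u+120],None,fx=2.8,fy=2.8))
E
```

```text
11.95 [ 0.481  0.428  0.635  1.834 -0.212  0.862] [0.5303 0.1999 0.3585] 0.02314563168117543 58.37607193971053 [ 0.6  0.2 -2.4]
[[-0.928  0.37   0.049]
 [ 0.352  0.912 -0.211]
 [-0.123 -0.179 -0.976]]
-1.0 [ 0.813  0.532 -0.238] az-phi 0.219
-0.9 [ 0.866  0.451 -0.218] az-phi 0.12
-0.8 [ 0.91   0.365 -0.197] az-phi 0.021
-0.7 [ 0.945  0.275 -0.176] az-phi -0.077
-0.6 [ 0.971  0.183 -0.155] az-phi -0.175
-0.5 [ 0.987  0.088 -0.133] az-phi -0.272
-0.4 [ 0.994 -0.009 -0.112] az-phi -0.369
-0.3 [ 0.99  -0.105 -0.091] az-phi -0.466
-0.2 [ 0.977 -0.201 -0.071] az-phi -0.563
-0.1 [ 0.954 -0.295 -0.052] az-phi -0.66
-0.0 [ 0.922 -0.386 -0.034] az-phi -0.757
0.1 [ 0.88  -0.474 -0.017] az-phi -0.854
293 69
```

View pics/d.png

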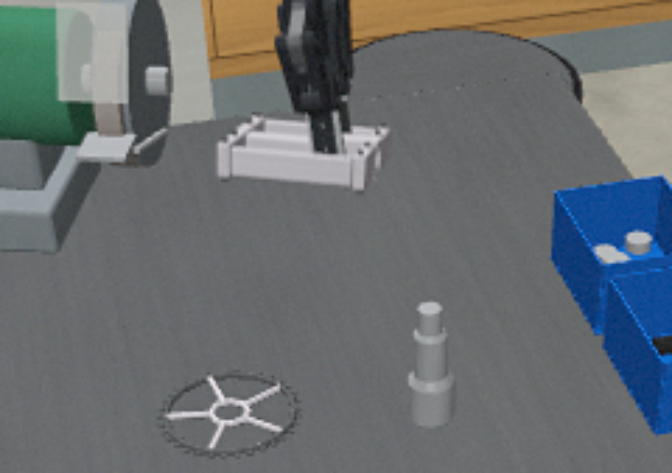

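The pedal is held flat in the air at crop pixel (300,155). I'll turn it so the bore faces outward, then ratchet the tilt at the reach limit.

{"method": "carry_out", "body": {"increments": [1,0,0,0,-0.17,1,0,0,0,-0.17,1,0,0,0,-0.17,1,0,0,0,-0.17,1,0,0,0,-0.17]}}

```text
clock: 12.62
eef_pos: [0.5304, 0.1985, 0.3581]
tool_rot: [-0.234, 0.966, -0.109, -0.001]
ft_force: [-0.2, -0.1, -2.6]
grip_width: 0.0234
grasp_force: 57.4
```

{"method": "carry_out", "body": {"increments": [1,-5,0,0,0,1,-5,0,0,0,1,-5,0,0,0,1,-5,0,0,0,1,-5,0,0,0]}}

```text
clock: 13.25
eef_pos: [0.6103, 0.2535, 0.342]
tool_rot: [-0.228, 0.965, -0.126, -0.027]
ft_force: [0.9, 0.2, -1.2]
grip_width: 0.0235
grasp_force: 57.6
```

```bash
cat >> s.py <<'E'
print("b",(M@[-.987,-.005,.16]).round(3))
E
python3 s.py
```

```text
13.25 [ 0.506  0.818  1.275  2.149 -0.228  0.055] [0.6103 0.2535 0.342 ] 0.02351654033047273 57.61115705928205 [ 0.9  0.2 -1.2]
[[-0.894 -0.447  0.006]
 [-0.434  0.864 -0.256]
 [ 0.109 -0.231 -0.967]]
b [ 0.886  0.383 -0.261]
```

{"method": "carry_out", "body": {"increments": [1,-5,0,-3,0,1,-5,0,-3,0,1,-5,0,-3,0,1,-5,0,-3,0,1,-5,0,-3,0]}}

```text
clock: 13.88
eef_pos: [0.5943, 0.281, 0.3731]
tool_rot: [-0.232, 0.963, -0.135, 0.006]
ft_force: [0.2, -0.3, -2.0]
grip_width: 0.0235
grasp_force: 57.6
```

```bash
python3 s.py
```

```text
13.875 [ 0.569  0.774  1.275  2.149 -0.259  0.106] [0.5943 0.281  0.3731] 0.02353719628121536 57.55381689977639 [ 0.2 -0.3 -2. ]
[[-0.892 -0.446  0.075]
 [-0.449  0.856 -0.256]
 [ 0.05  -0.262 -0.964]]
b [ 0.895  0.398 -0.202]
```

{"method": "carry_out", "body": {"increments": [1,0.3,-1.5,-6,0,1,0.3,-1.5,-6,0,1,0.3,-1.5,-6,0,1,0.3,-1.5,-6,0,1,0.3,-1.5,-6,0]}}

```text
clock: 14.5
eef_pos: [0.5583, 0.2299, 0.5333]
tool_rot: [-0.246, 0.956, -0.104, 0.119]
ft_force: [0.1, -0.5, -1.9]
grip_width: 0.0235
grasp_force: 57.5
```

```bash
python3 s.py
```

```text
14.5 [ 0.533  0.52   1.275  2.149 -0.266  0.005] [0.5583 0.2299 0.5333] 0.023543058462637753 57.546486860037476 [ 0.1 -0.5 -1.9]
[[-0.85  -0.446  0.279]
 [-0.496  0.857 -0.141]
 [-0.176 -0.258 -0.95 ]]
b [0.886 0.463 0.023]
```

{"method": "carry_out", "body": {"increments": [1,-1.2,-1.5,-5.8,0,1,-1.4,-1.5,-5.8,0,1,-1.7,-1.5,-5.7,0,1,-2,-1.5,-5.6,0,1,-2.2,-1.5,-5.6,0]}}

```text
clock: 15.12
eef_pos: [0.4998, 0.1835, 0.651]
tool_rot: [-0.253, 0.939, -0.093, 0.215]
ft_force: [0.4, -0.5, -2.8]
grip_width: 0.0233
grasp_force: 57.6
```

{"method": "carry_out", "body": {"increments": [1,-2.5,-1.5,-5.5,0,1,-2.7,-1.5,-5.4,0,1,-3,-1.5,-5.2,0,1,-3.2,-1.5,-5.1,0,1,-3.5,-1.5,-4.9,0]}}

```text
clock: 15.75
eef_pos: [0.4366, 0.1564, 0.7344]
tool_rot: [-0.255, 0.915, -0.093, 0.298]
ft_force: [-0.6, -0.6, -2.3]
grip_width: 0.023
grasp_force: 57.6
```

```bash
python3 s.py
```

```text
15.75 [ 0.589  0.156  1.274  2.149 -0.353 -0.053] [0.4366 0.1564 0.7344] 0.022997466250453583 57.57563848961581 [-0.6 -0.6 -2.3]
[[-0.692 -0.411  0.593]
 [-0.523  0.852 -0.019]
 [-0.498 -0.323 -0.805]]
b [0.78  0.508 0.364]
```

```bash
cat > sim.py <<'E'
from kin import x as X, rows
import numpy as np
from scipy.optimize import lsq_linear
lo=np.array([-1.05,-1.09,-1.99]);hi=np.array([1.87,1.275,2.149])
def fk(q): r,z=rows(q)@X; return np.array([r,z,q[0]-q[1]+q[2]])
def step(q,d,lam):
    T=fk(q)+[d[0],d[1],0]; W=np.array([1,1,lam])
    for _ in range(6):
        J=np.array([(fk(q+e)-fk(q-e))/2e-4 for e in np.eye(3)*1e-4]).T
        s=lsq_linear(W[:,None]*J,W*(T-fk(q)),(lo-q-1e-9,hi-q+1e-9)); q=q+s.x
    return q
if __name__=="__main__":
    for lam in(.2,.4,.6):
        q=np.array([.774,1.275,2.149]); print(lam,fk(q))
        for i in range(15):
            q=step(q,(0,.062),lam)
            if i%5==4: print(q.round(3),fk(q).round(3))
    for lam in (.2,.4,.6):
        q=np.array([1.018,1.275,1.754])
        for i in range(4): q=step(q,(.05,0),lam)
        print(lam,q.round(3),fk(q).round(3))
E
python3 sim.py
```

```text
0.2 [0.65141271 0.3621403  1.648     ]
[0.385 1.275 2.004] [0.612 0.62  1.114]
[0.133 1.275 1.656] [0.591 0.871 0.514]
[0.056 1.275 1.143] [ 0.581  1.126 -0.076]
0.4 [0.65141271 0.3621403  1.648     ]
[0.456 1.275 2.149] [0.579 0.558 1.33 ]
[0.2   1.275 2.063] [0.511 0.71  0.988]
[0.025 1.275 1.861] [0.476 0.855 0.611]
0.6 [0.65141271 0.3621403  1.648     ]
[0.442 1.136 2.149] [0.555 0.517 1.456]
[0.245 1.158 2.149] [0.491 0.627 1.236]
[0.138 1.275 2.149] [0.45  0.721 1.012]
0.2 [1.08  1.275 1.333] [0.996 0.167 1.138]
0.4 [1.082 1.275 1.459] [0.946 0.146 1.266]
0.6 [1.088 1.275 1.541] [0.912 0.133 1.354]
```

```bash
cat > beam.py <<'E'
from sim import *
def beam(q0,n,goal,L=.06,B=40,rmax=1.15):
    bs=[(np.array(q0),[])]
    for k in range(n):
        c=[]
        for q,h in bs:
            for a in range(-30,181,30):
                qq=q
                for _ in range(5): qq=step(qq,(L*np.cos(np.radians(a)),L*np.sin(np.radians(a))),.6)
                f=fk(qq)
                if f[1]>.2 and f[0]<rmax: c.append((qq,h+[a]))
        c.sort(key=lambda t:fk(t[0])[2]); 
        # diversity: keep best per coarse cell
        seen=set();bs=[]
        for q,h in c:
            key=tuple((fk(q)[:2]/.08).astype(int))
            if key in seen: continue
            seen.add(key);bs.append((q,h))
            if len(bs)>=B:break
        print(k+1,bs[0][1],bs[0][0].round(2),fk(bs[0][0]).round(3))
        best=min(bs,key=lambda t:fk(t[0])[2])
        if fk(best[0])[2]<goal: break
if __name__=="__main__": beam([.156,1.274,2.149],8,-.15)
E
time python3 beam.py
```

```text
1 [60] [0.18 1.28 1.92] [0.546 0.76  0.821]
2 [60, 60] [0.21 1.28 1.67] [0.633 0.824 0.597]
3 [60, 60, 60] [0.25 1.28 1.39] [0.716 0.897 0.366]
4 [60, 60, 60, 60] [0.31 1.28 1.1 ] [0.787 0.972 0.134]
5 [60, 90, 90, 90, 90] [-0.08  1.28  1.26] [ 0.458  1.147 -0.096]
6 [60, 90, 90, 90, 90, 90] [-0.07  1.28  1.02] [ 0.45   1.243 -0.328]
real	0m22.583s
user	0m23.044s
sys	0m0.016s
```

```bash
cat > pull.py <<'E'
import sys; from go import *
el,rate,phi=map(float,sys.argv[1:4]); n=int(sys.argv[4]) if len(sys.argv)>4 else 10
o=bot.get_obs(); M=R.from_quat(o["tool_rot"]).as_matrix(); e=np.radians(el)
d=6.1*np.array([np.cos(e)*np.cos(phi),np.cos(e)*np.sin(phi),np.sin(e)])
ax=np.array([np.sin(phi),-np.cos(phi),0])  # tips forward->up
for i in range(n): print((R.from_rotvec(ax*rate*i).as_matrix()@M).T.dot(d).round(1).tolist())
E
python3 pull.py 60 .043 .55
```

```text
[-5.3, -1.4, -2.7]
[-5.4, -1.4, -2.5]
[-5.5, -1.3, -2.3]
[-5.6, -1.2, -2.1]
[-5.7, -1.1, -1.8]
[-5.8, -1.1, -1.6]
[-5.9, -1.0, -1.4]
[-5.9, -0.9, -1.1]
[-6.0, -0.8, -0.9]
[-6.0, -0.8, -0.6]
```

{"method": "carry_out", "body": {"increments": [1,-5.3,-1.4,-2.7,0,1,-5.4,-1.4,-2.5,0,1,-5.5,-1.3,-2.3,0,1,-5.6,-1.2,-2.1,0,1,-5.7,-1.1,-1.8,0]}}

```text
clock: 16.38
eef_pos: [0.4293, 0.198, 0.7533]
tool_rot: [-0.246, 0.899, -0.123, 0.341]
ft_force: [-0.7, -1.0, -1.6]
grip_width: 0.0232
grasp_force: 57.6
```

{"method": "carry_out", "body": {"increments": [1,-5.8,-1.1,-1.6,0,1,-5.9,-1,-1.4,0,1,-5.9,-0.9,-1.1,0,1,-6,-0.8,-0.9,0,1,-6,-0.8,-0.6,0]}}

```text
clock: 17.0
eef_pos: [0.4356, 0.2508, 0.7625]
tool_rot: [-0.232, 0.879, -0.159, 0.384]
ft_force: [-0.3, -0.6, -2.6]
grip_width: 0.0232
grasp_force: 57.6
```

```bash
python3 s.py;python3 pull.py 60 .043 .55
```

```text
17.0 [ 0.978  0.222  1.274  2.149 -0.745  0.272] [0.4356 0.2508 0.7625] 0.023220025056015364 57.64788871399105 [-0.3 -0.6 -2.6]
[[-0.596 -0.286  0.75 ]
 [-0.531  0.841 -0.101]
 [-0.602 -0.458 -0.654]]
b [0.71  0.504 0.492]
[-5.6, -1.8, -1.7]
[-5.7, -1.7, -1.4]
[-5.8, -1.6, -1.2]
[-5.8, -1.5, -1.0]
[-5.9, -1.4, -0.8]
[-5.9, -1.3, -0.5]
[-6.0, -1.1, -0.3]
[-6.0, -1.0, -0.1]
[-6.0, -0.9, 0.1]
[-6.0, -0.8, 0.4]
```

```bash
python3 - <<'E'
from sim import *
for q2 in(.5,.7,.9):
  for a in(0,30,60,80,100):
    q=np.array([q2,1.275,1.985-q2]); out=[]
    for k in range(4):
        for _ in range(5): q=step(q,(.061*np.cos(np.radians(a)),.061*np.sin(np.radians(a))),.6)
        out.append(fk(q)[2].round(2))
    print(q2,a,out,q.round(2),fk(q).round(2))
E
```

```text
0.5 0 [np.float64(0.55), np.float64(0.36), np.float64(0.2), np.float64(0.09)] [1.29 1.28 0.07] [1.29 0.33 0.09]
0.5 30 [np.float64(0.49), np.float64(0.27), np.float64(0.07), np.float64(-0.09)] [0.93 1.28 0.25] [ 1.19  0.71 -0.09]
0.5 60 [np.float64(0.47), np.float64(0.24), np.float64(0.01), np.float64(-0.2)] [0.53 1.28 0.55] [ 0.95  1.01 -0.2 ]
0.5 80 [np.float64(0.49), np.float64(0.26), np.float64(0.02), np.float64(-0.2)] [0.23 1.28 0.85] [ 0.72  1.14 -0.2 ]
0.5 100 [np.float64(0.52), np.float64(0.31), np.float64(0.09), np.float64(-0.15)] [-0.08  1.28  1.21] [ 0.46  1.17 -0.15]
0.7 0 [np.float64(0.52), np.float64(0.34), np.float64(0.19), np.float64(0.1)] [1.36 1.28 0.02] [1.3  0.27 0.1 ]
0.7 30 [np.float64(0.48), np.float64(0.26), np.float64(0.07), np.float64(-0.07)] [0.99 1.28 0.21] [ 1.21  0.65 -0.07]
0.7 60 [np.float64(0.48), np.float64(0.25), np.float64(0.04), np.float64(-0.16)] [0.59 1.28 0.52] [ 1.    0.96 -0.16]
0.7 80 [np.float64(0.51), np.float64(0.29), np.float64(0.07), np.float64(-0.15)] [0.3  1.28 0.82] [ 0.78  1.1  -0.15]
0.7 100 [np.float64(0.55), np.float64(0.36), np.float64(0.15), np.float64(-0.08)] [-0.01  1.28  1.2 ] [ 0.53  1.14 -0.08]
0.9 0 [np.float64(0.51), np.float64(0.33), np.float64(0.21), np.float64(0.13)] [ 1.41  1.28 -0.01] [1.3  0.21 0.13]
0.9 30 [np.float64(0.48), np.float64(0.27), np.float64(0.1), np.float64(-0.04)] [1.05 1.28 0.19] [ 1.24  0.59 -0.04]
0.9 60 [np.float64(0.5), np.float64(0.28), np.float64(0.08), np.float64(-0.12)] [0.66 1.28 0.5 ] [ 1.04  0.91 -0.12]
0.9 80 [np.float64(0.53), np.float64(0.33), np.float64(0.12), np.float64(-0.09)] [0.37 1.28 0.82] [ 0.84  1.04 -0.09]
0.9 100 [np.float64(0.59), np.float64(0.42), np.float64(0.22), np.float64(0.0)] [0.07 1.28 1.21] [0.6  1.09 0.  ]
```

The IK got stuck at the joint-4 limit. I'll move, within reach, to a stretched pose clear of that limit and pull from there.

```bash
python3 - <<'E'
from plan import *
plan([.423,.054,-.218],8,0)
E
```

```text
[-1.9, 0.3, 5.7, 0]
[-1.9, 0.3, 5.7, 0]
[-1.9, 0.3, 5.7, 0]
[-1.9, 0.3, 5.7, 0]
[-1.9, 0.3, 5.7, 0]
[-1.9, 0.3, 5.7, 0]
[-1.9, 0.3, 5.7, 0]
[-1.9, 0.3, 5.7, 0]
```

{"method": "carry_out", "body": {"increments": [1,-1.9,0.3,5.7,0,1,-1.9,0.3,5.7,0,1,-1.9,0.3,5.7,0,1,-1.9,0.3,5.7,0,1,-1.9,0.3,5.7,0]}}

```text
clock: 17.62
eef_pos: [0.703, 0.2845, 0.6246]
tool_rot: [-0.233, 0.879, -0.159, 0.384]
ft_force: [-0.5, 1.0, -1.3]
grip_width: 0.0232
grasp_force: 57.6
```

{"method": "carry_out", "body": {"increments": [1,-1.9,0.3,5.7,0,1,-1.9,0.3,5.7,0,1,-1.9,0.3,5.7,0,1,-1.9,0,0,0,1,-1.9,0,0,0]}}

```text
clock: 18.25
eef_pos: [0.8739, 0.3183, 0.5487]
tool_rot: [-0.234, 0.876, -0.159, 0.391]
ft_force: [-0.0, -0.3, -1.0]
grip_width: 0.0234
grasp_force: 58.0
```

```bash
python3 s.py;python3 pull.py 50 .045 .6
```

```text
18.25 [ 0.509  0.708  1.273  1.372 -0.47  -0.206] [0.8739 0.3183 0.5487] 0.023439479216873522 58.03496463690408 [-0.  -0.3 -1. ]
[[-0.584 -0.286  0.759]
 [-0.535  0.84  -0.095]
 [-0.61  -0.462 -0.644]]
b [0.7   0.509 0.501]
[-5.9, -1.2, -0.8]
[-6.0, -1.1, -0.5]
[-6.0, -1.0, -0.3]
[-6.0, -0.8, -0.1]
[-6.1, -0.7, 0.2]
[-6.1, -0.5, 0.4]
[-6.1, -0.4, 0.7]
[-6.0, -0.3, 0.9]
[-6.0, -0.1, 1.1]
[-5.9, 0.0, 1.3]
```

{"method": "carry_out", "body": {"increments": [1,-5.9,-1.2,-0.8,0,1,-6,-1.1,-0.5,0,1,-6,-1,-0.3,0,1,-6,-0.8,-0.1,0,1,-6,-0.7,0.2,0]}}

```text
clock: 18.88
eef_pos: [0.9021, 0.3602, 0.6531]
tool_rot: [-0.24, 0.82, -0.149, 0.498]
ft_force: [0.8, -0.2, -2.7]
grip_width: 0.023
grasp_force: 58.1
```

```bash
python3 s.py;python3 pull.py 50 .045 .6; python3 pull.py 60 .045 .3 5
```

```text
18.875 [ 0.534  0.671  1.274  1.146 -0.474 -0.307] [0.9021 0.3602 0.6531] 0.023048442292680004 58.07721680988834 [ 0.8 -0.2 -2.7]
[[-0.389 -0.246  0.888]
 [-0.543  0.84  -0.005]
 [-0.745 -0.484 -0.46 ]]
b [0.527 0.53  0.664]
[-5.9, -1.2, 0.7]
[-5.9, -1.1, 0.9]
[-5.9, -0.9, 1.2]
[-5.9, -0.8, 1.4]
[-5.8, -0.6, 1.6]
[-5.8, -0.5, 1.9]
[-5.7, -0.3, 2.1]
[-5.7, -0.2, 2.3]
[-5.6, -0.0, 2.5]
[-5.5, 0.1, 2.7]
[-5.6, -2.5, 0.2]
[-5.6, -2.4, 0.4]
[-5.6, -2.4, 0.7]
[-5.6, -2.3, 0.9]
[-5.6, -2.2, 1.2]
```

Bore·tool-z is fixed, so I only need the tool z raised to about +0.15 rad. A turn about tool z then finishes the alignment. I'll keep pulling.

{"method": "carry_out", "body": {"increments": [1,-5.8,-1.8,0.5,0,1,-5.8,-1.7,0.8,0,1,-5.8,-1.6,1.1,0,1,-5.7,-1.5,1.4,0,1,-5.7,-1.5,1.6,0]}}

```text
clock: 19.5
eef_pos: [0.9332, 0.3721, 0.7506]
tool_rot: [-0.242, 0.757, -0.144, 0.59]
ft_force: [0.3, 0.4, -1.9]
grip_width: 0.0232
grasp_force: 58.1
```

```bash
python3 s.py;python3 pull.py 60 .04 .4;python3 pull.py 80 .04 .4 5
```

```text
19.5 [ 0.514  0.654  1.273  0.912 -0.427 -0.424] [0.9332 0.3721 0.7506] 0.023215943251261226 58.12166359408366 [ 0.3  0.4 -1.9]
[[-0.187 -0.197  0.962]
 [-0.536  0.842  0.068]
 [-0.823 -0.503 -0.263]]
b [0.34  0.536 0.773]
[-5.5, -2.2, 1.4]
[-5.5, -2.1, 1.6]
[-5.5, -2.0, 1.8]
[-5.4, -1.9, 2.1]
[-5.4, -1.8, 2.3]
[-5.3, -1.7, 2.5]
[-5.2, -1.6, 2.7]
[-5.2, -1.5, 2.9]
[-5.1, -1.4, 3.1]
[-5.0, -1.3, 3.3]
[-5.3, -2.9, -0.6]
[-5.4, -2.8, -0.4]
[-5.4, -2.7, -0.2]
[-5.5, -2.7, 0.1]
[-5.5, -2.6, 0.3]
```

{"method": "carry_out", "body": {"increments": [1,-5.5,-2.3,1.0,0,1,-5.5,-2.2,1.2,0,1,-5.5,-2.1,1.4,0,1,-5.4,-2.1,1.6,0,1,-5.4,-2,1.8,0]}}

```text
clock: 20.12
eef_pos: [0.9251, 0.3621, 0.865]
tool_rot: [-0.238, 0.692, -0.142, 0.666]
ft_force: [-0.0, -0.0, -2.0]
grip_width: 0.0231
grasp_force: 58.2
```

{"method": "carry_out", "body": {"increments": [1,-5.4,-2.0,2,0,1,-5.4,-1.9,2.2,0,1,-5.3,-1.9,2.3,0,1,-5.3,-1.8,2.5,0,1,-5.2,-1.8,2.6,0]}}

```text
clock: 20.75
eef_pos: [0.8967, 0.3641, 0.9695]
tool_rot: [-0.229, 0.624, -0.142, 0.734]
ft_force: [0.1, 0.8, -1.8]
grip_width: 0.0233
grasp_force: 58.2
```

```bash
python3 s.py
```

```text
20.75 [ 0.496  0.564  1.274  0.586 -0.332 -0.583] [0.8967 0.3641 0.9695] 0.02329940258071551 58.20159317978323 [ 0.1  0.8 -1.8]
[[ 0.182 -0.078  0.98 ]
 [-0.493  0.855  0.159]
 [-0.851 -0.512  0.117]]
b [-0.022  0.508  0.861]
```

{"method": "carry_out", "body": {"increments": [1,0,0,0,0.18,1,0,0,0,0.18,1,0,0,0,0.18,1,0,0,0,0,1,0,0,0,0]}}

```text
clock: 21.38
eef_pos: [0.897, 0.3641, 0.9685]
tool_rot: [-0.055, 0.663, 0.058, 0.744]
ft_force: [-1.1, 0.1, -1.2]
grip_width: 0.0229
grasp_force: 58.2
```

```bash
python3 s.py; python3 - <<'E'
from plan import *
p=bot.get_obs()["eef_pos"]; plan(np.array([.56,.21,.60])-p,10,0)
E
```

```text
21.375 [ 0.496  0.565  1.274  0.587 -0.333 -0.045] [0.897  0.3641 0.9685] 0.022910665321960583 58.15691218807842 [-1.1  0.1 -1.2]
[[ 0.114 -0.159  0.981]
 [ 0.014  0.987  0.159]
 [-0.993 -0.004  0.115]]
b [0.045 0.007 0.999]
[3.3, -1.0, -4.0, 0]
[3.3, -1.0, -4.0, 0]
[3.3, -1.0, -4.0, 0]
[3.3, -1.0, -4.0, 0]
[3.3, -1.0, -4.0, 0]
[3.3, -1.0, -4.0, 0]
[3.3, -1.0, -4.0, 0]
[3.3, -1.0, -4.0, 0]
[3.3, -1.0, -4.0, 0]
[3.3, -1.0, -4.0, 0]
```

Bore is estimated vertical. Retracting over the tray.

{"method": "carry_out", "body": {"increments": [1,3.3,-1,-4,0,1,3.3,-1,-4,0,1,3.3,-1,-4,0,1,3.3,-1,-4,0,1,3.3,-1,-4,0]}}

```text
clock: 22.0
eef_pos: [0.7513, 0.2969, 0.8092]
tool_rot: [-0.055, 0.663, 0.058, 0.745]
ft_force: [1.3, 0.4, -0.6]
grip_width: 0.0231
grasp_force: 58.2
```

{"method": "carry_out", "body": {"increments": [1,3.3,-1,-4,0,1,3.3,-1,-4,0,1,3.3,-1,-4,0,1,3.3,-1,-4,0,1,3.3,-1,-4,0]}}

```text
clock: 22.62
eef_pos: [0.5821, 0.2185, 0.6228]
tool_rot: [-0.055, 0.663, 0.059, 0.745]
ft_force: [1.3, 0.3, -2.1]
grip_width: 0.0229
grasp_force: 58.2
```

```bash
python3 s.py; python3 - <<'E'
from cloud import *
for n in("side","top"):
    c=bot.camera(n); r={}
    for t in ["pedal","bore_mouth","closed_end","thick_barrel","slim_barrel"]:
        for d in bot.place_of(c,t):
            w=W(c,d["xyz"])
            if w[2]>.2: print(n,t,round(d["p"],2),w.round(3)); break
    if n=="side":
        o=bot.get_obs(); u,v=pix(c,o["eef_pos"]).astype(int); print(u,v)
        cv2.imwrite("pics/e.png",c["pixels"])
    P,col=cloud(c); k=(P[:,2]>.45)&(np.linalg.norm(P-bot.get_obs()["eef_pos"],axis=1)<.11)&(col.min(1)>190)
    Q=P[k]; print(n,k.sum(),Q.min(0).round(3),Q.max(0).round(3))
    if k.sum()>50:
        m=Q.mean(0); U,S,V=np.linalg.svd(Q-m,full_matrices=False); print(S.round(3),V.round(3))
E
```

```text
22.625 [ 0.566 -0.323 -0.699 -0.503 -0.402 -0.053] [0.5821 0.2185 0.6228] 0.022870115106112435 58.19346024909464 [ 1.3  0.3 -2.1]
[[ 0.115 -0.159  0.98 ]
 [ 0.015  0.987  0.159]
 [-0.993 -0.004  0.116]]
b [0.044 0.006 0.999]
314 -91Traceback (most recent call last):
  File "<stdin>", line 12, in <module>
    return umr_minimum(a, axis, None, out, keepdims, initial, where)
ValueError: zero-size array to reduction operation minimum which has no identity
```

View pics/e.png

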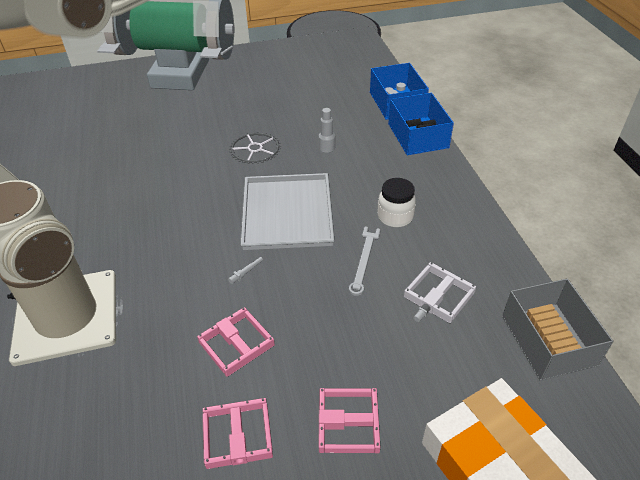

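The held pedal is above the side view, and nothing on the bench has been disturbed. I'll measure with the top camera.

```bash
python3 - <<'E'
from cloud import *
c=bot.camera("top"); o=bot.get_obs()
for t in ["pedal","bore_mouth","thick_barrel","closed_end","tray"]:
    for d in bot.place_of(c,t):
        w=W(c,d["xyz"])
        if w[2]>.2 or t=="tray": print(t,round(d["p"],2),w.round(3)); break
P,col=cloud(c); k=(np.linalg.norm(P-o["eef_pos"],axis=1)<.12)&(col.min(1)>150); Q=P[k]
print(k.sum()); 
if k.sum():
    top=Q[Q[:,2]>Q[:,2].max()-.02]; print(Q.min(0).round(3),Q.max(0).round(3),len(top),top.mean(0).round(3))
    A=np.c_[top[:,:2]-top[:,:2].mean(0),np.ones(len(top))]; print(np.linalg.lstsq(A,top[:,2],rcond=None)[0].round(3))
u,v=pix(c,o["eef_pos"]).astype(int); print(u,v)
im=c["pixels"][max(v-130,0):v+130,max(u-150,0):u+150]; cv2.imwrite("pics/f.png",cv2.resize(im,None,fx=2.2,fy=2.2))
E
```

```text
pedal 0.81 [0.558 0.215 0.607]
bore_mouth 0.71 [0.559 0.219 0.656]
thick_barrel 0.69 [0.554 0.215 0.585]
closed_end 0.76 [0.553 0.215 0.56 ]
tray 0.82 [0.496 0.186 0.004]
3854
[0.515 0.16  0.56 ] [0.571 0.27  0.659] 2705 [0.556 0.216 0.655]
[-0.022 -0.022  0.655]
141 56
```

View pics/f.png

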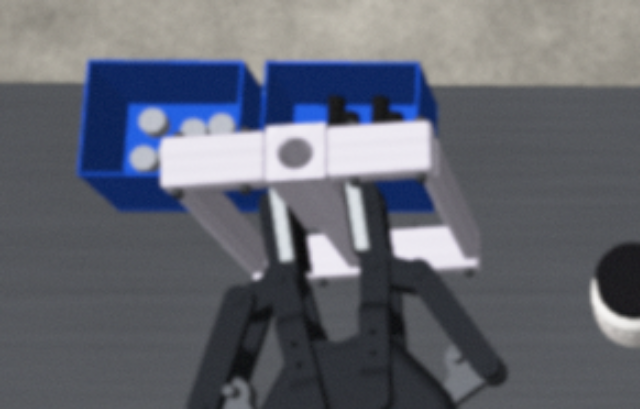

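The bore hole is on top at crop pixel (295,153), and its end face is level to about 0.02–0.06 rad. I'll centre it a little over the tray and settle.

{"method": "carry_out", "body": {"increments": [1,0,-0.6,-2.1,0,1,0,-0.6,-2.1,0,1,0,0,0,0,1,0,0,0,0,1,0,0,0,0]}}

```text
clock: 23.85
eef_pos: [0.545, 0.2011, 0.6187]
tool_rot: [-0.054, 0.663, 0.059, 0.744]
ft_force: [0.0, 0.1, -2.0]
grip_width: 0.0231
grasp_force: 58.1
```

```bash
python3 s.py; python3 - <<'E'
from go import *
c=bot.camera("top")
for t in ["bore_mouth","closed_end","tray"]:
    for d in bot.place_of(c,t):
        w=W(c,d["xyz"])
        if w[2]>.2 or t=="tray": print(t,round(d["p"],2),w.round(3)); break
o=bot.get_obs(); print(o["grasp_force"],abs(o["joint_vel"]).max())
print(bot.job_done())
E
```

```text
23.85 [ 0.585 -0.422 -0.76  -0.464 -0.422 -0.054] [0.545  0.2011 0.6187] 0.023149004136235624 58.09192705950409 [ 0.   0.1 -2. ]
[[ 0.114 -0.16   0.981]
 [ 0.016  0.987  0.159]
 [-0.993 -0.002  0.115]]
b [0.046 0.004 0.999]
bore_mouth 0.7 [0.518 0.2   0.645]
closed_end 0.7 [0.512 0.199 0.551]
tray 0.59 [0.492 0.185 0.001]
58.093353542208206 0.004445992095319413
the job is handed in; nothing more can be done
None
```

The job is handed in, and the system gave no verdict: at hand-in the pedal was held still at 58 N with its bore pointing up (about 0.06 rad off vertical by camera), about 3 cm from the tray's centre, its lower end about 0.55 m above the bench.

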